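# Hold the paper bin open and ease it shut

## Task

My hands are full of waste paper: with the fingertips, press down the lever at the front of the blue-lidded paper bin until its lid is right up, and hold it there for a good three seconds. Then let the lever up slowly, so that the lid comes down fully shut without dropping or slamming, and take the hand away. Do not touch the lids themselves, keep the black-lidded bin shut, and leave the spray bottle, mug and stapler as they stand.

Things in the scene. Friction and masses are not known exactly. Their poses are not given: they have to be found in the camera images.
- paper_bin: the paper bin, fixed to the desk: white plastic box 160 (x) x 150 (y) mm, on black legs, with blue lid, front label and lever paddle. Origin: under its centre, 12 mm below the box and 150 mm below its rim; the legs set it 0 to 30 mm above the desk. x points from the front (lever side) to the rear (lid hinge), z up. The lever's pin is 90 mm in front of the origin, 85 mm above it; lever radius to the paddle 100 mm.
- paper_bin_paddle (a point): centre of the upper face of the paper bin's blue paddle (56 mm wide, 36 deep, 10 thick) on the lever's end; moves with it. 188 mm in front of the bin's centre, its rear edge about 90 mm clear of its front wall. Lid shut: 107 mm above the bin's origin, sloping up 0.22 rad away from the bin; fully pressed: 44 mm lower, sloping down as much. Pressing takes about 3 to 5 N; a spring and the lid push it back up.
- paper_bin_lid (a joint): angle of the paper bin's blue lid (172 x 158 x 8 mm, top 159 mm above the bin's origin), hinged on the rear rim: 0 shut, about 1.15 rad with its lever fully pressed. The lid turns 2.5 times as far as the lever (about 26 rad per metre of paddle travel); its front edge rises and swings back, away from the lever. If the lever is let go, the lid falls and slams.
- waste_bin: the general waste bin (not to be opened), fixed to the desk: white plastic box 160 (x) x 150 (y) mm, on black legs, with black lid, front label and lever paddle. Origin: under its centre, 12 mm below the box and 150 mm below its rim; the legs set it 0 to 30 mm above the desk. x points from the front (lever side) to the rear (lid hinge), z up. The lever's pin is 90 mm in front of the origin, 85 mm above it; lever radius to the paddle 100 mm.
- waste_bin_paddle (a point): the same point on the waste bin's black paddle; same shape and sizes
- waste_bin_lid (a joint): angle of the waste bin's black lid (172 x 158 x 8 mm, top 159 mm above the bin's origin), hinged on the rear rim: 0 shut, about 1.15 rad with its lever fully pressed. The lid turns 2.5 times as far as the lever (about 26 rad per metre of paddle travel); its front edge rises and swings back, away from the lever. If the lever is let go, the lid falls and slams.
- spray_bottle: loose whitish spray bottle with white trigger head, 68 mm diameter, 215 mm tall; origin at the centre of its underside, z up. Bystander.
- mug: loose white mug, 80 mm diameter, 90 mm tall, handle towards its +y; origin at the centre of its underside, z up. Bystander.
- stapler: loose red and black stapler, 110 (x) x 34 x 38 mm tall; origin at the centre of its underside, z up. Bystander.

How it is judged:
By the outcome, as a careful person would: the job done as asked, in the order asked, and still so for the second after the job is handed in, with the robot touching nothing.
It also fails if it takes over 48 s, if anything falls off the work surface, if the arm or the gripper's body presses on something with over 40 N, if the wrist force passes 120 N, or if a joint passes its speed limit or range.

## Robot

A 6-joint arm with a two-finger parallel gripper is mounted at the origin on the work surface. World frame = base frame: x ahead of the robot, y to its left, z up, the work surface at z = 0. Lengths are in m, angles in rad, forces in N, time in s.
With the tool pointing down it reaches from about 0.425 to 0.95 m from the base axis. Payload 14.7 kg.
Tool frame: the origin (TCP) lies at the very end of the fingers, on their centre line; the grasp point (between the pads) lies 19 mm behind it; z points along the fingers, x is the direction in which the jaws open and shut, and the axes are right-handed (so a half turn about z gives the same grasp; the last joint's range is limited). The gripper opens to 85 mm and grips with 20 to 120 N. Pads are 22 mm wide; open, the fingers measure 114 mm over their backs; the gripper's body (76 mm by 85 mm) begins 54 mm behind the grasp point. The pads swing forward as they close: fully open they stand 13 mm farther back than shut.
Start: joints at [1.194, 0.48, 1.596, -0, 1.065, -0.047], TCP at [0.21, 0.615, 0.231] pointing down, gripper open.
Joint ranges: [-2.75, 2.75], [-0.82, 2.05], [0.23, 2.67], [-1.56, 4.7], [0.09, 2.69], [-2.92, 2.92]. Speed limits (rad/s): [1.89, 1.89, 2.39, 3.01, 3.01, 3.01].

## Interface

Orientations are given as a unit quaternion [w, x, y, z].
In Python, from bench import env gives the robot as it stands. The module is installed in compiled form; this text tells all that it offers.
- The arm moves only by the tool carry_out, never from a script. Its argument "plan" is a list of rows, each a list of 7 numbers: the finger opening in mm, from 0 to 85.4, then the shift along the tool's x, y, z in units of 0.15 m (1.0 is 0.15 m), then the turn, a rotation vector about the tool's x, y, z in units of 0.5 rad (1.0 is 0.5 rad). A call has 1 to 12 rows; each row is the pose to reach, as a shift and turn from the pose commanded when the call began, along the tool's axes at that moment; what a row does not reach only later rows make up. A row lasts 1/8 s, in which the tool goes at most 62.5 mm and 10.7 degrees, less where a joint would pass 70% of its speed; a pose out of reach is approached as far as the arm can. A call with a number of a shift or a turn outside -1 to 1 is refused whole. A call with a gripper value outside its range is refused whole. The fingers move at their own pace and stop on an object; "newtons" is the grip in N (left out, the last holds). Time passes only in rows, so rows that repeat a pose let the fingers close. It gives the time, the measured TCP pose, the force and the opening at its end, in the units of the state.
- env.sense(): the state, without advancing time (a new reading comes with each control period).
- env.read_camera(name): name is "scene" or "top"; returns a dict with "frame" (400x640x3 uint8, blue, green, red), "range_z" (400x640 float32, m along the optical axis (not along the pixel's ray), 0 where there is no reading), "intrinsics" (3x3 intrinsics, pixels), "rvec" (rotation vector, rad) and "tvec" (3), from world to camera coordinates, as OpenCV has them. Camera axes: x right, y down, z forward; pixel columns grow to the right and rows downward; lengths in m; the calibration is good to about 2 mm. A picture is of the moment at which its call begins.
- env.finish_job(): hands the job in, once; it reports no verdict.
Trained networks look in the newest picture that a camera, given by its name, has taken for a name from the list of things; names that differ only in an ending like _2 or _b are one class to them, and where a whole thing is asked for, a point or a joint stands for the part that bears it (a point fixed in the world has none). Each returns a list of dicts, best first, with "p" (0 to 1); they miss things now and then, are a little off and sometimes report something else, mostly with a low value. They report only what shows in the picture. A call takes as long as a camera call.
- env.search_frame(target, camera): "at" ([column, row] in pixels, amid what is visible of it).
- env.trace(target, camera): "mask" (400x640 bool, what is visible of it) and "at" ([column, row] in pixels, amid what is visible of it).
- env.pinpoint(target, camera): "at" ([column, row] in pixels: a listed point, or the origin of a listed thing).
The state is a dict: "time": time; "joint_pos": joint angles; "dq": joint speeds; "joint_torque": joint torques, N m; "tcp_pos": TCP position; "ee_rot": TCP orientation; "force": force on the tool from outside, world axes, zero at the start; "torque": the same for the moment, N m; "opening": opening from 0.0 (shut) to 1.0 (fully open).
Only numpy, scipy, OpenCV 4.12 (cv2) and the standard library are available. Lean on these libraries where they do the work, as an engineer would, in place of code of your own. Each camera call takes 0.05 s, during which the arm holds its last target.

## Working session

There is one attempt and no reset: what is moved stays moved. The work goes in short steps, Python scripts to look and compute and a tool call to move; the robot and the scene stay as the last step left them, time stands still between calls to the robot, and variables do not carry over. Pictures are saved under pics/ and viewed, and the job is handed in when it is done.

Besides the shell and the picture viewer there is one more tool, called after "Request:" as a command line: name --pt "numbers of a row" for each row, then --argument value for the rest. carry_out: Moves the arm, as the interface text tells. Its arguments: {"type":"object","properties":{"plan":{"type":"array"},"newtons":{"type":"number"}},"required":["plan"]}

```bash
mkdir -p pics; python3 - <<'E'
from bench import env
import cv2,numpy as np
for c in ("scene","top"):
    d=env.read_camera(c); cv2.imwrite(f"pics/{c}0.png",d["frame"])
    np.savez(f"{c}0.npz",**d)
    for t in ("paper_bin_paddle","waste_bin_paddle","paper_bin","waste_bin","spray_bottle","mug","stapler"):
        for f in ("pinpoint","search_frame"):
            try: print(c,t,f,[(np.round(r["at"],1).tolist(),round(r["p"],2)) for r in getattr(env,f)(t,c)[:3]])
            except Exception as e: print(c,t,f,e)
s=env.sense(); print(s)
E
```

```text
scene paper_bin_paddle pinpoint [([303.9, 155.0], 0.77)]
scene paper_bin_paddle search_frame [([300.5, 162.4], 0.76)]
scene waste_bin_paddle pinpoint [([396.0, 201.1], 0.61), ([263.4, 208.0], 0.52)]
scene waste_bin_paddle search_frame [([393.6, 205.5], 0.79)]
scene paper_bin pinpoint [([262.1, 207.0], 0.83)]
scene paper_bin search_frame [([257.6, 187.3], 0.55)]
scene waste_bin pinpoint [([352.0, 254.3], 0.7), ([395.1, 201.2], 0.53)]
scene waste_bin search_frame []
scene spray_bottle pinpoint [([461.0, 296.7], 0.87)]
scene spray_bottle search_frame [([472.5, 275.6], 0.93)]
scene mug pinpoint [([255.6, 150.0], 0.91)]
scene mug search_frame [([253.6, 136.1], 0.66)]
scene stapler pinpoint [([353.3, 193.2], 0.64)]
scene stapler search_frame [([354.3, 184.3], 0.63)]
top paper_bin_paddle pinpoint [([374.3, 231.9], 0.72), ([267.8, 243.5], 0.25)]
top paper_bin_paddle search_frame [([375.0, 229.0], 0.64)]
top waste_bin_paddle pinpoint [([268.2, 244.4], 0.53)]
top waste_bin_paddle search_frame [([266.1, 234.4], 0.66)]
top paper_bin pinpoint []
top paper_bin search_frame [([376.3, 175.8], 0.55)]
[... 383 characters left out ...]
], 0.8)]
{'time': 1.5, 'joint_pos': array([ 1.19441879e+00,  4.80222746e-01,  1.59631226e+00,  6.09576487e-06,
        1.06509819e+00, -4.65988881e-02]), 'dq': array([ 2.58572645e-03, -1.04799323e-03, -4.59668369e-05, -6.92160508e-04,
        2.08289923e-04, -2.40372715e-03]), 'joint_torque': array([ 7.01111887e-03, -9.50481033e+01, -4.30644786e+01,  5.64568873e-04,
        8.16375978e-04, -5.48154674e-06]), 'tcp_pos': array([0.21046403, 0.61496814, 0.23127721]), 'ee_rot': array([ 8.76839243e-06,  8.13583556e-01,  5.81448017e-01, -1.84740575e-05]), 'force': array([-0.62578706, -0.55703835,  0.12791611]), 'torque': array([ 0.00270684,  0.00232818, -0.01734029]), 'opening': 0.9992978506690852}
```

View pics/scene0.png

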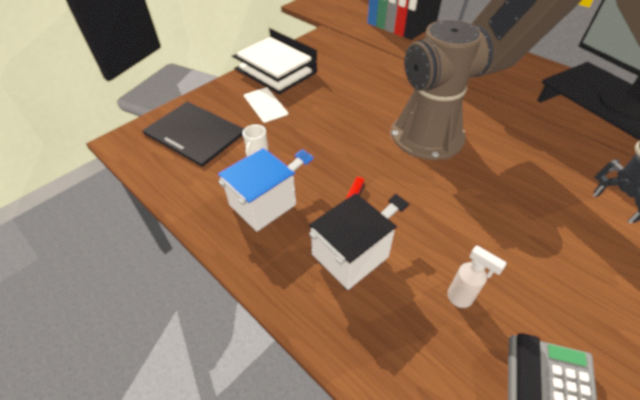

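View pics/top0.png

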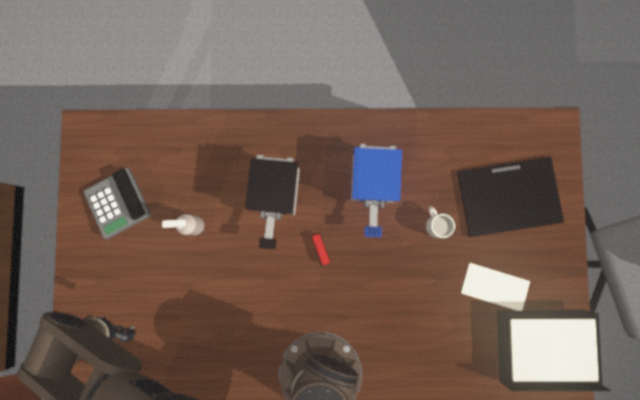

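```bash
cat > h.py <<'E'
import numpy as np,cv2
def load(f): return dict(np.load(f))
def cloud(d):
    K=d["intrinsics"];z=d["range_z"];R=cv2.Rodrigues(d["rvec"])[0];t=d["tvec"].ravel()
    v,u=np.indices(z.shape)
    P=np.stack([(u-K[0,2])/K[0,0]*z,(v-K[1,2])/K[1,1]*z,z],-1)
    W=(P-t)@R; W[z==0]=np.nan
    return W
E
python3 - <<'E'
from h import *
np.set_printoptions(precision=4,suppress=True)
for c,pts in (("scene",[(304,155),(300,162),(396,201),(263,208)]),("top",[(374,232),(375,229),(268,244),(376,176),(270,188),(433,222),(320,246),(186,222)])):
    d=load(c+"0.npz");W=cloud(d)
    R=cv2.Rodrigues(d["rvec"])[0]; print(c,"campos",-R.T@d["tvec"].ravel())
    for u,v in pts: print((u,v),np.nanmedian(W[v-1:v+2,u-1:u+2].reshape(-1,3),0))
E
```

```text
scene campos [1.1352 0.5192 0.9804]
(304, 155) [ 0.4924 -0.1783  0.111 ]
(300, 162) [ 0.5198 -0.1721  0.1029]
(396, 201) [0.4595 0.1693 0.1278]
(263, 208) [ 0.7287 -0.1185  0.0942]
top campos [ 0.4572 -0.0164  1.8002]
(374, 232) [ 0.4923 -0.1839  0.1103]
(375, 229) [ 0.5025 -0.1878  0.1086]
(268, 244) [0.453  0.1691 0.1288]
(376, 176) [ 0.6752 -0.1879  0.1614]
(270, 188) [0.6348 0.1589 0.1771]
(433, 222) [ 0.5295 -0.4077  0.0019]
(320, 246) [ 0.4454 -0.0023  0.0372]
(186, 222) [0.5236 0.423  0.2024]
```

The scene view shows the blue-lidded bin at about (258,187) with its paddle at (304,156). The black bin is at (352,240), and its paddle is at (396,201). In the top view the blue paddle is at (373,232), the mug is at (440,225), the stapler at (321,250) and the spray bottle at (187,224). Next I'll fit the bin axis and the paddle.

```bash
python3 - <<'E'
from h import *
np.set_printoptions(precision=4,suppress=True)
for c in ("top","scene"):
    d=load(c+"0.npz");W=cloud(d);hsv=cv2.cvtColor(d["frame"],cv2.COLOR_BGR2HSV)
    m=cv2.inRange(hsv,(100,120,60),(125,255,255))
    n,l,s,ce=cv2.connectedComponentsWithStats(m)
    for i in range(1,n):
        if s[i,4]<40: continue
        P=W[(l==i)]; P=P[~np.isnan(P[:,0])]
        if np.median(P[:,0])<0.3: continue
        r=cv2.minAreaRect(P[:,:2].astype(np.float32)*1000)
        print(c,s[i],"med",np.median(P,0),"min",P.min(0),"max",P.max(0),r)
        A=np.c_[P[:,:2]-P[:,:2].mean(0),np.ones(len(P))];print("  plane",np.linalg.lstsq(A,P[:,2],rcond=None)[0],P.mean(0))
W=cloud(load("top0.npz"))
for n,u,v in (("mug",440,225),("stap",321,250),("spray",190,224)):
    P=W[v-22:v+22,u-22:u+22].reshape(-1,3);P=P[P[:,2]>.015];print(n,P.min(0),P.max(0))
E
```

```text
top [ 353  148   49   52 2344] med [ 0.6817 -0.191   0.1608] min [ 0.5984 -0.2726  0.0561] max [ 0.77   -0.1119  0.1735] ((682.7886352539062, -191.10400390625), (154.4474334716797, 167.83059692382812), 86.63846588134766)
  plane [0.003  0.     0.1607] [ 0.6818 -0.1908  0.1607]
top [366 227  15   9 122] med [ 0.4956 -0.1812  0.1103] min [ 0.4821 -0.2051  0.102 ] max [ 0.5094 -0.157   0.1235] ((495.3254699707031, -181.1974334716797), (47.81887435913086, 27.08684730529785), 88.58106231689453)
  plane [-0.2339 -0.0002  0.1103] [ 0.4943 -0.1807  0.1103]
scene [ 220  149   74   53 2008] med [ 0.6888 -0.1832  0.1624] min [ 0.5971 -0.2698  0.1572] max [ 0.7712 -0.1075  0.1675] ((683.5902099609375, -188.59283447265625), (156.58045959472656, 168.16909790039062), 86.92414093017578)
  plane [-0.0015 -0.0004  0.1624] [ 0.6871 -0.1847  0.1624]
scene [296 151  16  13 107] med [ 0.4972 -0.1735  0.1104] min [ 0.4814 -0.2044  0.1035] max [ 0.5132 -0.1509  0.1172] ((495.97320556640625, -177.53248596191406), (52.9252815246582, 29.791969299316406), 82.61641693115234)
  plane [-0.2096  0.0053  0.1103] [ 0.4971 -0.1752  0.1103]
mug [ 0.4761 -0.4599  0.0157] [ 0.5835 -0.3789  0.0998]
stap [ 0.3828 -0.0337  0.0153] [0.4909 0.0258 0.05  ]
spray [0.4883 0.4018 0.015 ] [0.6027 0.4785 0.2244]
```

Request:
carry_out --pt "0 -0.1 0.12 -0.3 0 0 -0.2" --pt "0 -0.3 0.4 -0.39 0 0 -0.4" --pt "0 -0.5 0.65 -0.39 0 0 -0.56" --pt "0 -0.66 0.86 -0.39 0 0 -0.56" --newtons 30

```text
time: 2.0
tcp_pos: [0.3012, 0.4781, 0.2902]
ee_rot: [0.0, 0.724, 0.69, 0.0]
force: [-0.2, 0.2, 1.1]
opening: 0.144
```

Request:
carry_out --pt "0 -0.31 0.19 0 0 0 0" --pt "0 -0.62 0.38 0 0 0 0" --pt "0 -0.93 0.57 0 0 0 0"

```text
time: 2.38
tcp_pos: [0.3795, 0.3344, 0.29]
ee_rot: [0.0, 0.724, 0.689, 0.0]
force: [1.1, -0.9, 0.6]
opening: 0.002
```

Request:
carry_out --pt "0 -0.33 0.13 0 0 0 0" --pt "0 -0.65 0.26 0 0 0 0" --pt "0 -0.95 0.38 0 0 0 0"

```text
time: 2.75
tcp_pos: [0.4292, 0.1891, 0.29]
ee_rot: [0.0, 0.725, 0.689, 0.0]
force: [0.7, -0.2, 0.4]
opening: 0.001
```

Request:
carry_out --pt "0 -0.33 0.12 0 0 0 0" --pt "0 -0.65 0.24 0 0 0 0" --pt "0 -0.95 0.3 0 0 0 0"

```text
time: 3.12
tcp_pos: [0.4672, 0.0445, 0.29]
ee_rot: [0.0, 0.725, 0.689, 0.0]
force: [0.8, -0.7, 0.1]
opening: 0.002
```

Request:
carry_out --pt "0 -0.3 0.06 0 0 0 0" --pt "0 -0.6 0.12 0 0 0 0" --pt "0 -0.86 0.18 0 0 0 0"

```text
time: 3.5
tcp_pos: [0.4872, -0.0857, 0.29]
ee_rot: [0.0, 0.725, 0.689, 0.0]
force: [0.4, 1.3, -0.1]
opening: -0.001
```

Request:
carry_out --pt "0 -0.3 0.03 0.2 0 0 0" --pt "0 -0.63 0.07 0.5 0 0 0" --pt "0 -0.63 0.07 0.85 0 0 0" --pt "0 -0.63 0.07 0.9 0 0 0" --pt "0 -0.63 0.07 0.9 0 0 0"

```text
time: 4.12
tcp_pos: [0.4932, -0.1785, 0.1556]
ee_rot: [-0.0, 0.724, 0.689, 0.0]
force: [0.3, -0.3, 0.4]
opening: -0.002
```

```bash
python3 - <<'E'
from bench import env
import cv2,numpy as np
from h import *
s=env.sense();print(s["tcp_pos"],s["force"],s["ee_rot"])
a=env.read_camera("scene");b=env.read_camera("top")
A=cv2.resize(a["frame"][110:260,200:400],None,fx=3.5,fy=3.5,interpolation=cv2.INTER_CUBIC)
cv2.imwrite("pics/s1.png",A)
B=cv2.resize(b["frame"][130:280,300:480],None,fx=3.5,fy=3.5,interpolation=cv2.INTER_CUBIC)
cv2.imwrite("pics/t1.png",B)
E
```

```text
[ 0.49324195 -0.1785427   0.15562479] [ 0.300782   -0.28567087  0.35515504] [-7.88347896e-05  7.24348397e-01  6.89434111e-01  3.55085721e-06]
```

View pics/s1.png

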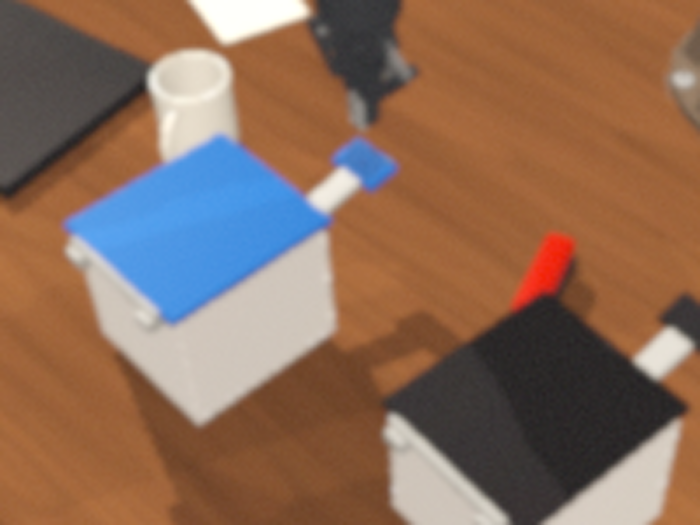

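View pics/t1.png

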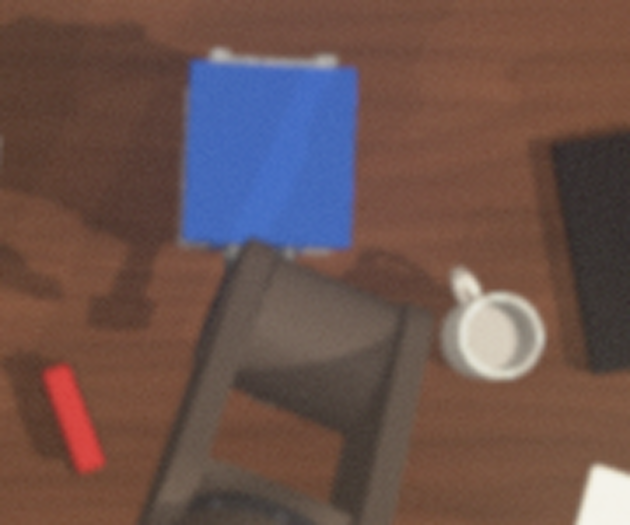

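Both views show the closed fingertips directly above the blue paddle (s1 (362,115) over (365,160)), and the mug and stapler are clear. I'll start pressing.

Request:
carry_out --pt "0 0 0 0.12 0 0 0" --pt "0 0 0 0.22 0 0 0" --pt "0 0 0 0.25 0 0 0" --pt "0 0 0 0.27 0 0 0" --pt "0 0 0 0.29 0 0 0" --pt "0 0 0 0.31 0 0 0" --pt "0 0 0 0.33 0 0 0" --pt "0 0 0 0.35 0 0 0" --pt "0 0 0 0.35 0 0 0"

```text
time: 5.35
tcp_pos: [0.4928, -0.1789, 0.1021]
ee_rot: [-0.0, 0.724, 0.689, -0.0]
force: [-2.9, -0.4, 2.7]
opening: -0.001
```

Request:
carry_out --pt "0 0 -0.01 0.02 0 0 0" --pt "0 0 -0.01 0.04 0 0 0" --pt "0 0 -0.01 0.06 0 0 0" --pt "0 0 -0.01 0.08 0 0 0" --pt "0 0 -0.01 0.1 0 0 0" --pt "0 0 -0.01 0.12 0 0 0" --pt "0 0 -0.005 0.14 0 0 0" --pt "0 0 0 0.16 0 0 0" --pt "0 0 0 0.16 0 0 0"

```text
time: 6.48
tcp_pos: [0.4925, -0.1787, 0.0779]
ee_rot: [-0.0, 0.724, 0.689, -0.0]
force: [-2.7, -0.8, 2.6]
opening: 0.001
```

```bash
cat > look.py <<'E'
import sys
from bench import env
from h import *
np.set_printoptions(precision=4,suppress=True)
n=sys.argv[1]
s=env.sense();print(s["time"],s["tcp_pos"],s["force"])
a=env.read_camera("scene");np.savez("l.npz",**a)
A=cv2.resize(a["frame"][90:260,200:400],None,fx=3.5,fy=3.5,interpolation=cv2.INTER_CUBIC)
cv2.imwrite(f"pics/s{n}.png",A)
W=cloud(a);m=cv2.inRange(cv2.cvtColor(a["frame"],cv2.COLOR_BGR2HSV),(100,120,40),(125,255,255))
k,l,st,_=cv2.connectedComponentsWithStats(m)
for i in range(1,k):
    P=W[l==i];P=P[np.isfinite(P[:,0])]
    if st[i,4]<25 or np.median(P[:,0])<.35: continue
    c=P.mean(0);v=np.linalg.svd(P-c)[2] if len(P)<6000 else None
    nrm=v[2]*np.sign(v[2,2]); print(st[i],"mean",c,"max",P.max(0),"min",P.min(0),"tilt",np.arctan2(nrm[0],nrm[2]))
E
python3 look.py 2
```

```text
6.475 [ 0.4925 -0.1787  0.0779] [-2.6501 -0.8286  2.6409]
[ 218  127   59   75 2397] mean [ 0.7115 -0.1881  0.224 ] max [ 0.7764 -0.1088  0.284 ] min [ 0.4955 -0.546   0.0016] tilt 0.8053256035135371
[303 163  10   7  39] mean [ 0.498  -0.1605  0.0782] max [ 0.5121 -0.1502  0.0831] min [ 0.4828 -0.1738  0.0735] tilt -0.11540319225874858
```

Request:
carry_out --pt "0 0 0 0.015 0 0 0" --pt "0 0 0 0.03 0 0 0" --pt "0 0 0 0.04 0 0 0" --pt "0 0 0 0.05 0 0 0" --pt "0 0 0 0.05 0 0 0"

```text
time: 7.15
tcp_pos: [0.4932, -0.179, 0.0708]
ee_rot: [0.0, 0.724, 0.689, 0.0]
force: [0.7, 1.6, 3.2]
opening: -0.007
```

```bash
python3 look.py 3
```

```text
7.15 [ 0.4932 -0.179   0.0708] [0.6849 1.6102 3.1526]
[ 218  125   51   77 2267] mean [ 0.724  -0.1885  0.2361] max [ 0.7774 -0.111   0.3043] min [ 0.504  -0.579   0.0052] tilt 1.0155776056819168
[304 165   8   6  34] mean [ 0.4992 -0.1596  0.0716] max [ 0.5161 -0.1523  0.0773] min [ 0.4846 -0.1697  0.0655] tilt -0.20215078862272493
```

View pics/s3.png

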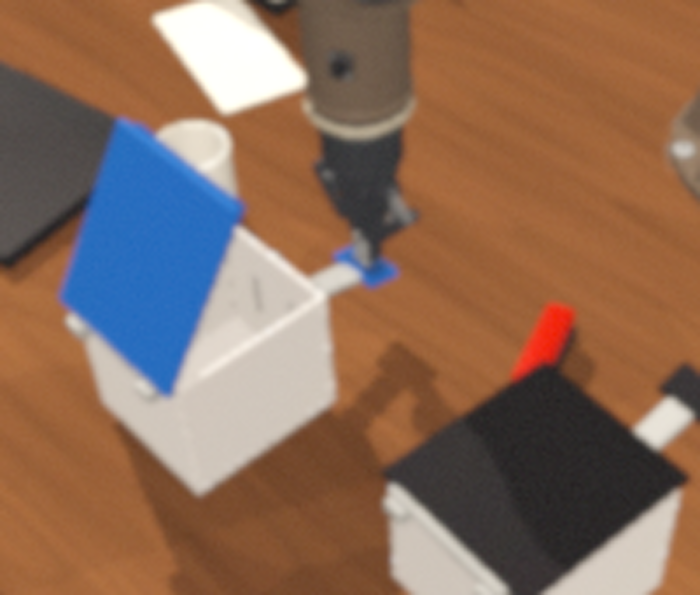

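The lid stands at about 1.0 rad (s3 around (150,250)), so it isn't fully up yet. I'll press further in small steps until I feel the stop.

Request:
carry_out --pt "0 0 0 0.006 0 0 0" --pt "0 0 0 0.013 0 0 0" --pt "0 0 0 0.013 0 0 0"

```text
time: 7.58
tcp_pos: [0.493, -0.1789, 0.0688]
ee_rot: [0.0, 0.724, 0.689, -0.0]
force: [0.9, -0.8, 3.1]
opening: -0.001
```

Request:
carry_out --pt "0 0 0 0.006 0 0 0" --pt "0 0 0 0.013 0 0 0" --pt "0 0 0 0.013 0 0 0"

```text
time: 7.95
tcp_pos: [0.4928, -0.1789, 0.0668]
ee_rot: [-0.0, 0.725, 0.689, -0.0]
force: [1.4, -1.2, 3.1]
opening: -0.002
```

```bash
python3 look.py 4
```

```text
7.95 [ 0.4928 -0.1789  0.0668] [ 1.3937 -1.165   3.1427]
[ 218  124   46   78 2172] mean [ 0.7315 -0.1891  0.2425] max [ 0.7776 -0.1119  0.3112] min [ 0.4896 -0.5939  0.0058] tilt 1.1178216596980828
[297 163  15   9  45] mean [ 0.502  -0.1684  0.0681] max [ 0.5156 -0.1512  0.075 ] min [ 0.4847 -0.2026  0.0592] tilt -0.21869034211782937
```

Request:
carry_out --pt "0 0 0 0.006 0 0 0" --pt "0 0 0 0.01 0 0 0" --pt "0 0 0 0.01 0 0 0"

```text
time: 8.38
tcp_pos: [0.4929, -0.1788, 0.0653]
ee_rot: [-0.0, 0.724, 0.689, -0.0]
force: [1.2, -1.0, 3.0]
opening: -0.0
```

Request:
carry_out --pt "0 0 0 0.006 0 0 0" --pt "0 0 0 0.01 0 0 0" --pt "0 0 0 0.01 0 0 0"

```text
time: 8.75
tcp_pos: [0.493, -0.1789, 0.064]
ee_rot: [0.0, 0.724, 0.689, 0.0]
force: [1.2, 0.9, 6.4]
opening: 0.005
```

```bash
python3 look.py 5
```

```text
8.75 [ 0.493  -0.1789  0.064 ] [1.2203 0.8806 6.392 ]
[ 218  124   42   79 2099] mean [ 0.7358 -0.191   0.245 ] max [ 0.7788 -0.1114  0.3162] min [ 0.4979 -0.6107  0.0028] tilt 1.2236825917369898
[297 163  15  10  45] mean [ 0.5034 -0.1689  0.0656] max [ 0.5152 -0.1514  0.0705] min [ 0.488  -0.2011  0.0572] tilt -0.25396098699487474
```

Vertical force has jumped from about 3 to 6.4 N, so the lever is on its stop and the lid is fully up (measured about 1.15–1.2 rad). I'll hold for about 4 s.

Request:
carry_out --pt "0 0 0 0.002 0 0 0" --pt "0 0 0 0.002 0 0 0" --pt "0 0 0 0.002 0 0 0" --pt "0 0 0 0.002 0 0 0" --pt "0 0 0 0.002 0 0 0" --pt "0 0 0 0.002 0 0 0" --pt "0 0 0 0.002 0 0 0" --pt "0 0 0 0.002 0 0 0" --pt "0 0 0 0.002 0 0 0" --pt "0 0 0 0.002 0 0 0" --pt "0 0 0 0.002 0 0 0" --pt "0 0 0 0.002 0 0 0"

```text
time: 10.3
tcp_pos: [0.4931, -0.1789, 0.0638]
ee_rot: [0.0, 0.725, 0.689, 0.0]
force: [1.2, 0.1, 7.8]
opening: 0.003
```

Request:
carry_out --pt "0 0 0 0 0 0 0" --pt "0 0 0 0 0 0 0" --pt "0 0 0 0 0 0 0" --pt "0 0 0 0 0 0 0" --pt "0 0 0 0 0 0 0" --pt "0 0 0 0 0 0 0" --pt "0 0 0 0 0 0 0" --pt "0 0 0 0 0 0 0" --pt "0 0 0 0 0 0 0" --pt "0 0 0 0 0 0 0" --pt "0 0 0 0 0 0 0" --pt "0 0 0 0 0 0 0"

```text
time: 11.8
tcp_pos: [0.4931, -0.1789, 0.0638]
ee_rot: [0.0, 0.724, 0.689, 0.0]
force: [1.1, 0.6, 7.2]
opening: -0.002
```

Request:
carry_out --pt "0 0 0 0 0 0 0" --pt "0 0 0 0 0 0 0" --pt "0 0 0 0 0 0 0" --pt "0 0 0 0 0 0 0" --pt "0 0 0 0 0 0 0" --pt "0 0 0 0 0 0 0" --pt "0 0 0 0 0 0 0" --pt "0 0 0 0 0 0 0" --pt "0 0 0 0 0 0 0" --pt "0 0 0 0 0 0 0" --pt "0 0 0 0 0 0 0" --pt "0 0 0 0 0 0 0"

```text
time: 13.3
tcp_pos: [0.4931, -0.1789, 0.0638]
ee_rot: [0.0, 0.725, 0.689, 0.0]
force: [1.2, 0.1, 7.8]
opening: 0.0
```

```bash
python3 look.py 6
```

```text
13.3 [ 0.4931 -0.1789  0.0638] [1.1532 0.1489 7.7821]
[ 218  124   42   79 2092] mean [ 0.7362 -0.1908  0.2453] max [ 0.7805 -0.1119  0.3167] min [ 0.4964 -0.6089  0.008 ] tilt 1.2231972795317216
[297 163  15  10  48] mean [ 0.5028 -0.1691  0.0653] max [ 0.5159 -0.1505  0.0705] min [ 0.4882 -0.2008  0.0562] tilt -0.2523543803168025
```

View pics/s6.png

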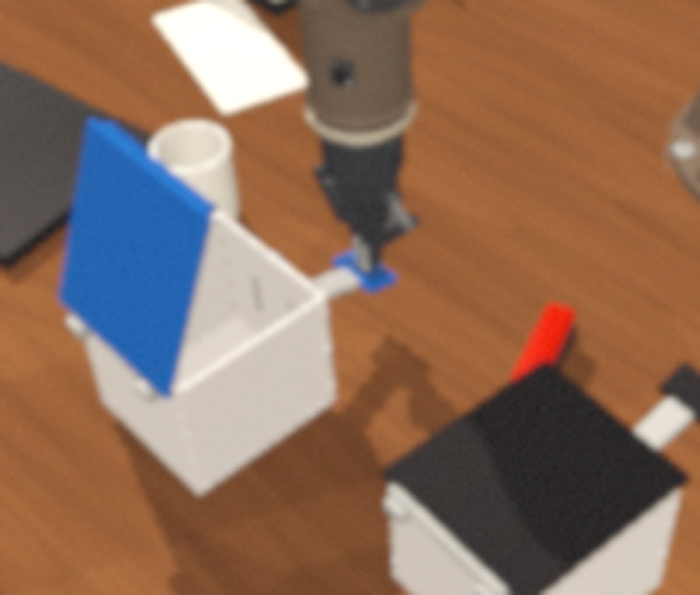

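The lid has stayed right up for 4.5 s (s6, (140,255)), and the black lid is shut. Next I'll let the lever up slowly, about 7 mm/s.

Request:
carry_out --pt "0 0 0 -0.006 0 0 0" --pt "0 0 0 -0.012 0 0 0" --pt "0 0 0 -0.018 0 0 0" --pt "0 0 0 -0.024 0 0 0" --pt "0 0 0 -0.03 0 0 0" --pt "0 0 0 -0.036 0 0 0" --pt "0 0 0 -0.042 0 0 0" --pt "0 0 0 -0.048 0 0 0" --pt "0 0 0 -0.054 0 0 0" --pt "0 0 0 -0.06 0 0 0" --pt "0 0 0 -0.066 0 0 0" --pt "0 0 0 -0.072 0 0 0"

```text
time: 14.85
tcp_pos: [0.4929, -0.1789, 0.0745]
ee_rot: [-0.0, 0.724, 0.689, -0.0]
force: [-3.2, -0.5, 2.8]
opening: 0.001
```

Request:
carry_out --pt "0 0 0 -0.006 0 0 0" --pt "0 0 0 -0.012 0 0 0" --pt "0 0 0 -0.018 0 0 0" --pt "0 0 0 -0.024 0 0 0" --pt "0 0 0 -0.03 0 0 0" --pt "0 0 0 -0.036 0 0 0" --pt "0 0 0 -0.042 0 0 0" --pt "0 0 0 -0.048 0 0 0" --pt "0 0 0 -0.054 0 0 0" --pt "0 0 0 -0.06 0 0 0" --pt "0 0 0 -0.066 0 0 0" --pt "0 0 0 -0.072 0 0 0"

```text
time: 16.35
tcp_pos: [0.4929, -0.1789, 0.0853]
ee_rot: [0.0, 0.725, 0.689, -0.0]
force: [-3.1, -0.5, 2.3]
opening: -0.002
```

Request:
carry_out --pt "0 0 0 -0.006 0 0 0" --pt "0 0 0 -0.012 0 0 0" --pt "0 0 0 -0.018 0 0 0" --pt "0 0 0 -0.024 0 0 0" --pt "0 0 0 -0.03 0 0 0" --pt "0 0 0 -0.036 0 0 0" --pt "0 0 0 -0.042 0 0 0" --pt "0 0 0 -0.048 0 0 0" --pt "0 0 0 -0.054 0 0 0" --pt "0 0 0 -0.06 0 0 0" --pt "0 0 0 -0.066 0 0 0" --pt "0 0 0 -0.072 0 0 0"

```text
time: 17.85
tcp_pos: [0.4933, -0.179, 0.0962]
ee_rot: [0.0, 0.725, 0.689, 0.0]
force: [1.6, 0.2, 2.1]
opening: 0.003
```

```bash
python3 look.py 7
```

```text
17.85 [ 0.4933 -0.179   0.0962] [1.5784 0.1792 2.1428]
[ 219  137   71   65 2319] mean [ 0.6924 -0.1848  0.1909] max [ 0.7732 -0.1083  0.2211] min [ 0.6103 -0.2699  0.1592] tilt 0.3454459433334617
[297 156  16  10  56] mean [ 0.498  -0.1672  0.0962] max [ 0.5136 -0.1522  0.0996] min [ 0.4806 -0.2029  0.0899] tilt 0.04146717355962543
```

The lid is coming down steadily (0.35 rad), with the finger still in contact at 2.1 N. I'll go slower for the rest.

Request:
carry_out --pt "0 0 0 -0.005 0 0 0" --pt "0 0 0 -0.01 0 0 0" --pt "0 0 0 -0.015 0 0 0" --pt "0 0 0 -0.02 0 0 0" --pt "0 0 0 -0.025 0 0 0" --pt "0 0 0 -0.03 0 0 0" --pt "0 0 0 -0.035 0 0 0" --pt "0 0 0 -0.04 0 0 0" --pt "0 0 0 -0.045 0 0 0" --pt "0 0 0 -0.05 0 0 0" --pt "0 0 0 -0.055 0 0 0" --pt "0 0 0 -0.06 0 0 0"

```text
time: 19.4
tcp_pos: [0.4929, -0.1789, 0.1051]
ee_rot: [0.0, 0.724, 0.689, 0.0]
force: [2.2, 0.6, 2.2]
opening: -0.003
```

Request:
carry_out --pt "0 0 0 -0.004 0 0 0" --pt "0 0 0 -0.008 0 0 0" --pt "0 0 0 -0.012 0 0 0" --pt "0 0 0 -0.016 0 0 0" --pt "0 0 0 -0.02 0 0 0" --pt "0 0 0 -0.024 0 0 0" --pt "0 0 0 -0.028 0 0 0" --pt "0 0 0 -0.032 0 0 0" --pt "0 0 0 -0.036 0 0 0" --pt "0 0 0 -0.04 0 0 0" --pt "0 0 0 -0.044 0 0 0" --pt "0 0 0 -0.048 0 0 0"

```text
time: 20.9
tcp_pos: [0.4923, -0.1786, 0.112]
ee_rot: [-0.001, 0.724, 0.689, -0.0]
force: [0.2, 0.1, 0.6]
opening: -0.003
```

```bash
python3 look.py 8
```

```text
20.9 [ 0.4923 -0.1786  0.112 ] [0.1671 0.0838 0.631 ]
[ 220  149   74   53 2002] mean [ 0.6871 -0.1844  0.1625] max [ 0.7721 -0.107   0.1676] min [ 0.5985 -0.2694  0.1562] tilt 0.0018878797022397558
[296 153  16  11  71] mean [ 0.5002 -0.1701  0.1098] max [ 0.514  -0.1512  0.1154] min [ 0.4805 -0.204   0.1047] tilt 0.1216926105758901
```

The lid is shut, matching its first measurement (0.1625 vs 0.1624 m). I'll rise gently, then back away up and toward the robot.

Request:
carry_out --pt "0 0 0 -0.005 0 0 0" --pt "0 0 0 -0.01 0 0 0" --pt "0 0 0 -0.02 0 0 0" --pt "0 0 0 -0.06 0 0 0" --pt "0 0 0 -0.2 0 0 0" --pt "0 0 0 -0.4 0 0 0" --pt "0 0 0 -0.7 0 0 0" --pt "0 0 0 -0.9 0 0 0" --pt "0 0 0 -0.9 0 0 0"

```text
time: 22.08
tcp_pos: [0.4942, -0.1794, 0.2499]
ee_rot: [0.002, 0.724, 0.689, 0.001]
force: [0.4, -0.7, -0.3]
opening: 0.0
```

Request:
carry_out --pt "0 0.3 -0.05 -0.2 0 0 0" --pt "0 0.6 -0.1 -0.2 0 0 0" --pt "0 0.8 -0.1 -0.2 0 0 0" --pt "0 0.8 -0.1 -0.2 0 0 0" --pt "0 0.8 -0.1 -0.2 0 0 0"

```text
time: 22.7
tcp_pos: [0.4837, -0.0584, 0.2768]
ee_rot: [-0.0, 0.724, 0.689, -0.0]
force: [-0.4, -0.5, -0.4]
opening: 0.002
```

```bash
python3 look.py 9; python3 - <<'E'
from bench import env
from h import *
a=dict(np.load("l.npz"));cv2.imwrite("pics/full9.png",a["frame"])
b=load("scene0.npz")
for n,(u,v) in dict(mug=(254,138),stap=(355,187),spray=(466,285),blid=(352,225),bpad=(397,202)).items():
    f=lambda d:cloud(d)[v-3:v+4,u-3:u+4].reshape(-1,3)
    print(n,np.nanmedian(f(b),0).round(4),np.nanmedian(f(a),0).round(4))
E
```

```text
22.7 [ 0.4837 -0.0584  0.2768] [-0.3866 -0.4991 -0.3583]
[ 220  149   74   53 2007] mean [ 0.6871 -0.1845  0.1624] max [ 0.7726 -0.1056  0.1682] min [ 0.5973 -0.2674  0.1565] tilt 0.0011430867336887256
[296 151  16  13 109] mean [ 0.4972 -0.1752  0.1103] max [ 0.5129 -0.1515  0.1177] min [ 0.4825 -0.2022  0.1029] tilt 0.19528575915314605
mug [ 0.5296 -0.3953  0.0779] [ 0.5317 -0.3957  0.0786]
stap [ 0.434  -0.0028  0.0392] [ 0.4335 -0.0031  0.0392]
spray [0.5537 0.454  0.1129] [0.5533 0.4541 0.1141]
blid [0.6461 0.1566 0.1793] [0.6468 0.156  0.1791]
bpad [0.4613 0.1735 0.1266] [0.4615 0.1734 0.1267]
```

View pics/full9.png

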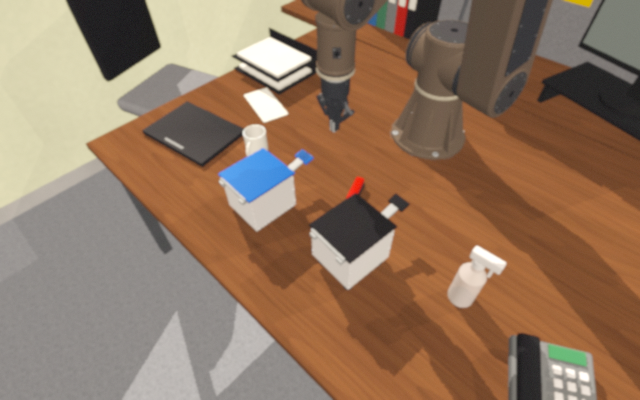

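The picture shows the blue lid shut at (257,174), its paddle back up at (303,157), the black bin shut at (352,228), and the hand clear in the air at (335,115). The mug, stapler and bottle haven't moved.

```bash
python3 -c "
from bench import env
print(env.finish_job())"
```

```text
the job is handed in; nothing more can be done
None
```

I pressed the paper bin's lever down with the closed fingertips until it reached its stop and the lid was right up. I held it there for about 4.5 s, then let it up over about 7.5 s until the lid was shut, and took the hand away. I handed the job in at about 23 s, within the 48 s limit.

- **Fully open:** the vertical force rose from about 3 N to 6–8 N at the stop. The camera read the lid at about 1.22 rad, a little over the nominal 1.15. I put that down to stray blue pixels in the fit.
- **Closing:** the finger stayed in contact on the way down, with about 2–3 N of vertical force at the end of each move until the last. That one ended with the lid shut and 0.6 N left. I read the force only between moves, so a brief loss of contact would not have shown.
- **Lid shut:** its tilt at the end was 0.001 rad, and its height (0.1624 m) and the paddle's (0.1103 m) matched their starting values.
- **Other things:** the black lid and paddle, mug, stapler and spray bottle all read within about 2 mm of where they started. The hand finished clear of everything, with about 0.7 N on the force sensor, which is its usual noise.
- **Unexplained reading:** the force sensor showed up to about 3 N sideways at some points during pressing and release. It was probably fingertip friction on the paddle, and I saw no effect from it.

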